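Hold the slide clip open at the specimen bay

TASK

Swing the amber guard door of the specimen bay wide open (70 degrees or more) and leave it open, then press the blue clip paddle behind it about half way down (11 of its 21 mm) with the fingertips and keep it there, so that the clip stays lifted off the glass slide. Never press the paddle near its bottom stop, which would throw the slide, and do not press it before the door is open; leave the slide and the other things on the desk undisturbed. Finish while still holding the paddle half way: do not let go.

Things in the scene. Friction and masses are not known exactly. Their poses are not given: they have to be found in the camera images.
- station: Specimen bay fixed to the desk (place and yaw vary): open-topped white tub 200 x 200 mm, 20 mm grey floor plate, side walls 85 mm high, rear wall 110 mm high, amber guard door at its front (-x, towards the robot). Origin: centre of its underside; x points to its rear, y to its left.
- door (a joint): Guard door angle (rad): 0 closed (starts at 0 to 0.45), grows as it swings out towards the robot about the upright hinge, clockwise seen from above; stop at 1.9. Door 180 mm wide, top 118 mm above the desk; a lip along its top reaches 69 mm rearward over the blue paddle and swings away with it. No spring or latch: friction (0.12 N m) keeps it where it is left.
- door_handle (a point): Grip point on the door's handle, an upright steel post of 14 mm diameter, 155 mm from the hinge along the door and 36 mm in front of the pane. Post top 156 mm, this point 135 mm above the desk; above 101 mm the post is free all round, so it can be taken from above with any yaw. Its y axis points along the door to the hinge.
- door_hinge (a point): Point on the door's upright hinge axis, 135 mm above the desk, at the bay's front left corner: 100 mm in front of and 90 mm left of the bay's origin.
- lever (a joint): Angle of the spring clip lever (rad): 0 at rest, grows as the blue paddle at its front end is pressed down; stop at 0.36, half way 0.18. Its rear end with two rubber feet (at rest 1.5 mm over the slide carrier) then lifts. The spring returns it when let go: at the paddle about 3 N starts it, 8 N holds it half way, 13 N reaches the stop.
- paddle_top (a point): Centre of the top of the blue paddle, 34 (x) x 36 (y) x 10 mm, at rest 80 mm above the desk, 55 mm in front and 30 mm right of the bay's origin; moves with the lever. It goes down 21 mm in all (half way: 11 mm), turning about a cross pin 60 mm behind it and 8 mm lower. The air above it is free only with the door open.
- slide_carrier: loose white carrier with a glass slide, 30 x 82 x 6 mm (long side along the bay's y), on the black stage under the lever's rear clip; origin: centre of its underside
- lens_cap: loose black lens cap, 68 mm across, 20 mm high; origin: centre of underside
- sample_jar: loose amber sample jar, 56 mm across, 70 mm high; origin: centre of underside
- wash_bottle: loose white bottle with blue cap, 64 mm across, 130 mm high; origin: centre of underside
- petri_dish: loose glass dish, 90 mm across, 18 mm high; origin: centre of underside
- screwdriver: loose screwdriver, red handle, about 0.2 m long, lying on the desk, handle to its -x; origin on its underside
- slide_tray: loose grey slide tray, 170 x 110 x 35 mm; origin: centre of underside

How it is judged:
On the way:
1. the guard door stands open by more than 1.15 rad with the paddle not yet pressed (value of joint door above 1.15 rad and value of joint lever below 0.05 rad), for 0.2 s.
At the end, for the whole second after the job is handed in: The door is open by more than 1.15 rad; the fingers press on the lever (over 2 N) and hold it steadily between 0.12 and 0.25 rad (about 7 to 15 mm down); the slide carrier lies within 10 mm and the other loose things within 20 mm of where they started (value of joint door above 1.15 rad and value of joint lever between 0.12 and 0.25 rad and contact force between the fingers and lever above 2 N and distance of slide_carrier from where it was at the start of the episode below 0.01 m and distance of each of lens_cap, sample_jar, wash_bottle, petri_dish, screwdriver, slide_tray from where it was at the start of the episode below 0.02 m); the arm keeps its last pose, push and grip.
It fails at once if the paddle is pressed past 0.31 rad, near its bottom stop (value of joint lever above 0.31 rad).
It fails at once if the paddle is pressed (past 0.08 rad) before the door is open (value of joint door below 1 rad and value of joint lever above 0.08 rad).
It fails at once if the slide carrier is shifted by more than 10 mm (distance of slide_carrier from where it was at the start of the episode above 0.01 m).
It fails at once if another loose thing is shifted by more than 20 mm (distance of any of lens_cap, sample_jar, wash_bottle, petri_dish, screwdriver, slide_tray from where it was at the start of the episode above 0.02 m).
It also fails if it takes over 48 s, if anything falls off the work surface, if the arm or the gripper's body presses on something with over 40 N, if the wrist force passes 120 N, or if a joint passes its speed limit or range.

ROBOT

A 6-joint arm with a two-finger parallel gripper is mounted at the origin on the work surface. World frame = base frame: x ahead of the robot, y to its left, z up, the work surface at z = 0. Lengths are in m, angles in rad, forces in N, time in s.
With the tool pointing down it reaches from about 0.375 to 0.925 m from the base axis. Payload 5.7 kg.
Tool frame: the origin (TCP) lies midway between the tips of the shut fingers; the grasp point (between the pads) lies 19 mm behind it; z points along the fingers, y is the direction in which the jaws open and shut (so a half turn about z gives the same grasp; the last joint's range is limited). The gripper opens to 85 mm and grips with 20 to 120 N. Pads are 22 mm wide; open, the fingers measure 114 mm over their backs; the gripper's body (76 mm by 85 mm) begins 54 mm behind the grasp point. The pads swing forward as they close: fully open they stand 13 mm farther back than shut.
Start: joints at [-1.29, 0.359, 1.51, -0, 1.272, -0.115], TCP at [0.231, -0.554, 0.231] pointing down, gripper open.
Joint ranges: [-2.97, 2.97], [-1.01, 2.36], [0.21, 2.38], [-0.96, 4.11], [0.2, 2.71], [-2.98, 2.98]. Speed limits (rad/s): [2.39, 2.39, 3.14, 3.14, 3.14, 3.14].

INTERFACE

Orientations are given as a 3x3 rotation matrix whose columns are the frame's x, y, z axes.
In Python, from plant import manip, read_camera, camera_params, boxes_of gives the robot as it stands.
- The arm moves only by the tool carry_out, never from a script. Its argument "moves" is a list that holds one entry, the list of rows, each a list of 5 numbers: the finger opening in mm, from 0 to 85.4, then the shift along the tool's x, y, z in units of 25 mm (1.0 is 25 mm), then the turn about the tool's z in units of 6 degrees (1.0 is 6 degrees). A call has 1 to 10 rows; each row is the pose to reach, as a shift and turn from the pose measured when the call began, along the tool's axes at that moment; what a row does not reach only later rows make up. A row lasts 1/10 s, in which the tool goes at most 50 mm and 8.59 degrees, less where a joint would pass 70% of its speed; a pose out of reach is approached as far as the arm can. A call with a gripper value outside its range is refused whole. The fingers move at their own pace and stop on an object; "force" is the grip in N (left out, the last holds). Time passes only in rows, so rows that repeat a pose let the fingers close. It gives the time, the measured TCP pose, the force and the opening at its end, in the units of the state.
- manip.get_state(): the state, without advancing time (a new reading comes with each control period).
- read_camera(name): name is "scene" or "top" or "wrist"; returns (picture, depth): 384x512x3 uint8, red, green, blue; 384x512 float32, m along the optical axis (not along the pixel's ray), 0 where there is no reading.
- camera_params(name): a dict with "fx", "fy", "cx", "cy" (pixels), "xyz" and "orientation" of the camera in the world; the wrist camera has in their place "tool_from_camera" (4x4, takes a point from camera to tool coordinates, whose origin is the TCP and whose axes are the flange's). Camera axes: x right, y up, looking along -z (the intrinsics and any distortion apply to the point x, -y, -z); pixel columns grow to the right and rows downward; lengths in m; the calibration is good to about 2 mm. A picture is of the moment at which its call begins: read the wrist's pose just before it. camera_params takes no time and is no camera call.
- manip.sign_off(): hands the job in, once; it reports no verdict.
Trained networks look in the newest picture that a camera, given by its name, has taken for a name from the list of things; names that differ only in an ending like _2 or _b are one class to them, and where a whole thing is asked for, a point or a joint stands for the part that bears it (a point fixed in the world has none). Each returns a list of dicts, best first, with "score" (0 to 1); they miss things now and then, are a little off and sometimes report something else, mostly with a low value. They report only what shows in the picture. A call takes as long as a camera call.
- boxes_of(camera, thing): "centre" ([row, column] as shares, 0 to 1, of the picture: columns of its width, rows of its height, amid what is visible of it).
The state is a dict: "clock": time; "joints": joint angles; "qd": joint speeds; "joint_efforts": joint torques, N m; "eef_pos": TCP position; "orientation": TCP orientation; "wrist_force": force on the tool from outside, world axes, zero at the start; "torque": the same for the moment, N m; "grip_width": finger opening in m.
Only numpy, scipy, OpenCV 4.12 (cv2) and the standard library are available. Lean on these libraries where they do the work, as an engineer would, in place of code of your own. Each camera call takes 0.05 s, during which the arm holds its last target.

## Working session

There is one attempt and no reset: what is moved stays moved. The work goes in short steps, Python scripts to look and compute and a tool call to move; the robot and the scene stay as the last step left them, time stands still between calls to the robot, and variables do not carry over. Pictures are saved under pics/ and viewed, and the job is handed in when it is done.

Besides the shell and the picture viewer there is one more tool, called after "Request:" by a JSON object that holds its "op" and its "data", one argument or row to a line. carry_out: Moves the arm, as the interface text tells. Its arguments: {"type":"object","properties":{"moves":{"type":"array"},"force":{"type":"number"}},"required":["moves"]}

```bash
ls; mkdir -p pics; python3 - <<'E'
from plant import manip, read_camera, camera_params, boxes_of
import cv2,numpy as np
s=manip.get_state()
for k,v in s.items(): print(k,np.round(v,3).tolist())
for c in ["scene","top","wrist"]:
    p,d=read_camera(c); cv2.imwrite(f"pics/{c}0.png",p[:,:,::-1]); np.save(f"pics/{c}0.npy",d)
    print(c,camera_params(c))
    for t in ["door_handle","paddle_top","station","door","slide_carrier","wash_bottle","sample_jar"]:
        print(t,[(np.round(np.array(b["centre"])*[384,512],1).tolist(),round(b["score"],2)) for b in boxes_of(c,t)[:2]])
E
```

```text
pics
clock 0.0
joints [-1.29, 0.36, 1.511, 0.0, 1.272, -0.115]
qd [0.001, -0.0, -0.001, -0.001, -0.001, 0.002]
joint_efforts [0.002, -52.761, -27.862, 0.0, 0.013, -0.0]
eef_pos [0.231, -0.553, 0.23]
orientation [[0.923, 0.386, -0.001], [0.386, -0.923, 0.002], [0.0, -0.002, -1.0]]
wrist_force [0.563, 0.63, 0.251]
torque [0.037, -0.009, -0.019]
grip_width 0.085
scene {'fx': 356.85049611381964, 'fy': 356.85049611381964, 'cx': 254.83383964588145, 'cy': 190.34709042826367, 'xyz': array([1.19268788, 0.16150272, 1.24704974]), 'orientation': array([[-0.31357523, -0.8248587 ,  0.4704027 ],
       [ 0.94954797, -0.2695691 ,  0.16028459],
       [-0.00540611,  0.49693121,  0.8677731 ]])}
door_handle [([223.3, 296.5], 0.9), ([219.9, 362.0], 0.62)]
paddle_top [([246.8, 286.8], 0.5)]
station [([248.3, 295.8], 0.96), ([223.6, 297.1], 0.61)]
door []
slide_carrier []
wash_bottle [([160.1, 178.2], 0.82), ([145.3, 183.1], 0.4)]
sample_jar [([145.3, 183.5], 0.46), ([215.4, 363.0], 0.31)]
top {'fx': 431.25783508379516, 'fy': 431.25783508379516, 'cx': 260.37569126122787, 'cy': 193.8255965356189, 'xyz': ar
[... 386 characters left out ...]
9)]
slide_carrier [([135.2, 193.8], 0.74)]
wash_bottle [([229.1, 365.7], 0.57)]
sample_jar [([252.3, 372.9], 0.75)]
wrist {'fx': 277.5146518323593, 'fy': 277.5146518323593, 'cx': 255.33176362368926, 'cy': 189.7313549407921, 'tool_from_camera': array([[-2.20203927e-04,  9.60517497e-01,  2.78219500e-01,
         7.15824499e-02],
       [ 9.99999742e-01,  4.01828052e-04, -5.95784996e-04,
        -1.49180918e-04],
       [-6.84058312e-04,  2.78219297e-01, -9.60517337e-01,
        -1.41906952e-01],
       [ 0.00000000e+00,  0.00000000e+00,  0.00000000e+00,
         1.00000000e+00]])}
door_handle []
paddle_top []
station []
door []
slide_carrier []
wash_bottle []
sample_jar [([29.1, 322.2], 0.33)]
```

View pics/scene0.png

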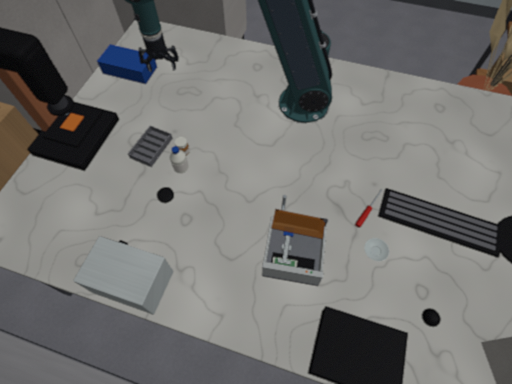

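View pics/top0.png

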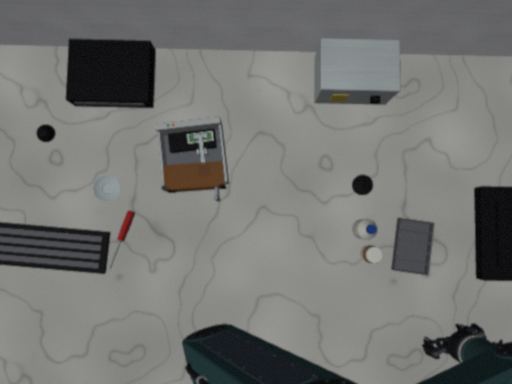

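```bash
python3 - <<'E'
import cv2
p=cv2.imread('pics/top0.png')[90:240,100:300]
cv2.imwrite('pics/top0c.png',cv2.resize(p,None,fx=4,fy=4,interpolation=cv2.INTER_CUBIC))
p=cv2.imread('pics/scene0.png')[170:320,210:410]
cv2.imwrite('pics/scene0c.png',cv2.resize(p,None,fx=4,fy=4,interpolation=cv2.INTER_CUBIC))
E
```

```text
(no output)
```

View pics/top0c.png

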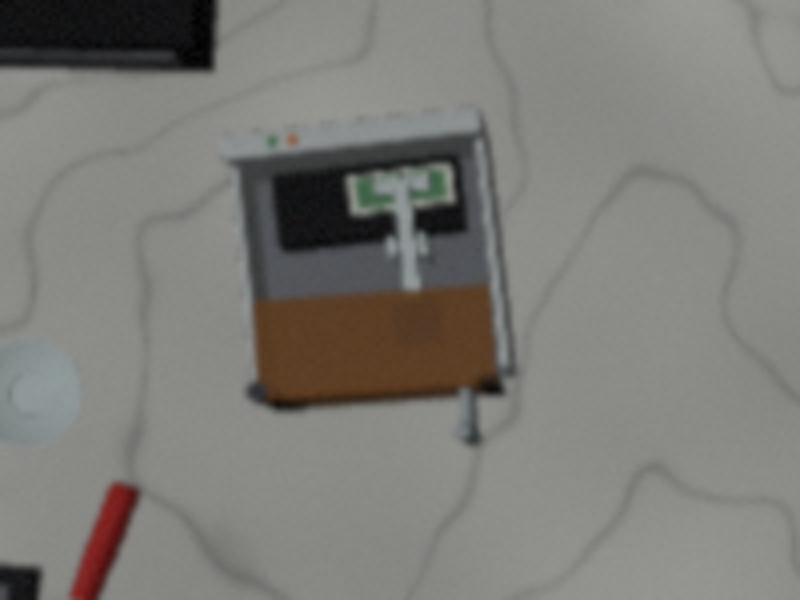

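View pics/scene0c.png

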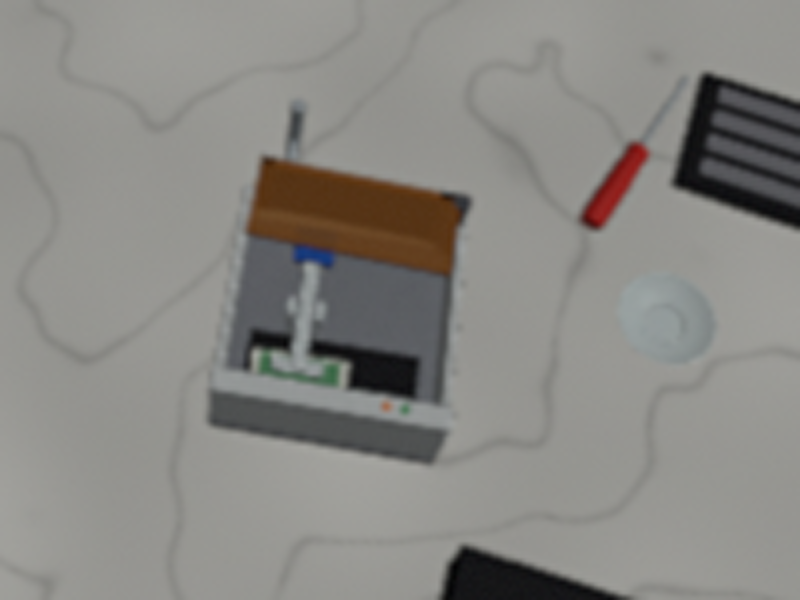

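```bash
cat > h.py <<'E'
import numpy as np
from plant import manip, read_camera, camera_params, boxes_of
def proj(P,c,T=None):
    k=camera_params(c); P=np.atleast_2d(P)
    if T is None: R,t=k["orientation"],k["xyz"]
    else: R,t=T[:3,:3],T[:3,3]
    q=(P-t)@R
    return np.c_[k["fx"]*q[:,0]/-q[:,2]+k["cx"], k["fy"]*-q[:,1]/-q[:,2]+k["cy"]]  # col,row
def wristT():
    s=manip.get_state(); T=np.eye(4); T[:3,:3]=s["orientation"]; T[:3,3]=s["eef_pos"]
    return T@camera_params("wrist")["tool_from_camera"]
def st(p,x,y,yaw):
    c,s=np.cos(yaw),np.sin(yaw); p=np.atleast_2d(p)
    return np.c_[x+c*p[:,0]-s*p[:,1], y+s*p[:,0]+c*p[:,1], p[:,2]]
def door(th,along,front,z):  # station coords; along from hinge, front of pane
    d=np.array([-np.sin(th),-np.cos(th)]); n=np.array([-np.cos(th),np.sin(th)])
    q=np.array([-.1,.09])+along*d+front*n
    return [q[0],q[1],z]
E
cat > fit.py <<'E'
from h import *
from scipy.optimize import least_squares
pt=[((.1,.1,.11),(222,138)),((.1,-.1,.11),(480,106)),((-.1,-.1,.085),(513,372))]
ps=[((.1,-.1,.11),(211,388)),((.1,.1,.11),(448,428)),((.1,-.1,0),(211,423)),((.1,.1,0),(433,462))]
ut=np.array([a[1] for a in pt])/4+[100,90]; us=np.array([a[1] for a in ps])/4+[210,170]
ht=np.array([468,436])/4+[100,90]; hs=np.array([298,104])/4+[210,170]
def f(v):
    x,y,w,th=v; H=st(door(th,.155,.036,.156),x,y,w)
    return np.r_[(proj(st([a[0] for a in pt],x,y,w),"top")-ut).ravel(),(proj(st([a[0] for a in ps],x,y,w),"scene")-us).ravel(),(proj(H,"top")-ht).ravel(),(proj(H,"scene")-hs).ravel()]
r=least_squares(f,[.65,.1,0,.1],loss="soft_l1"); print(r.x,np.round(f(r.x).reshape(-1,2),1).tolist())
x,y,w,th=r.x
print("handle",st(door(th,.155,.036,.135),x,y,w),"hinge",st([-.1,.09,.135],x,y,w),"paddle",st([-.055,-.03,.08],x,y,w))
for c in("top","scene"): print(proj(st([-.055,-.03,.08],x,y,w),c),proj(st([.1,.1,.11],x,y,w),c))
E
python3 fit.py
python3 - <<'E'
import numpy as np
from h import *
for c,(col,row) in (("top",(217,199)),("scene",(284.5,196)),("top",(215,120))):
    d=np.load(f"pics/{c}0.npy"); k=camera_params(c)
    z=d[int(row),int(col)]; print(c,z,np.round(d[int(row)-2:int(row)+3,int(col)-3:int(col)+4],3).tolist())
    print(k["xyz"]+k["orientation"]@np.array([(col-k["cx"])/k["fx"]*z,-(row-k["cy"])/k["fy"]*z,-z]))
E
```

```text
[0.72721584 0.1471643  0.14665983 0.09551192] [[-0.6, 0.2], [-0.1, 0.1], [0.3, -1.2], [-0.9, -0.8], [1.1, -0.6], [-1.3, 0.1], [-0.3, -0.0], [-1.2, -0.8], [0.1, -0.9]]
handle [[0.5871088  0.06494684 0.135     ]] hinge [[0.61513725 0.22158466 0.135     ]] paddle [[0.67719032 0.10944895 0.08      ]]
[[204.41835166 170.54109247]] [[154.89352972 124.67244155]]
[[288.30814475 230.08247112]] [[323.05333004 276.41042044]]
top 1.2720894 [[1.2610000371932983, 1.2589999437332153, 1.25600004196167, 1.253000020980835, 1.2669999599456787, 1.319000005722046, 1.409999966621399], [1.2580000162124634, 1.2569999694824219, 1.25600004196167, 1.253999948501587, 1.277999997138977, 1.3140000104904175, 1.3519999980926514], [1.4110000133514404, 1.2589999437332153, 1.2599999904632568, 1.2719999551773071, 1.2920000553131104, 1.309999942779541, 1.343999981880188], [1.4119999408721924, 1.4149999618530273, 1.3070000410079956, 1.3020000457763672, 1.3179999589920044, 1.3300000429153442, 1.4149999618530273], [1.4049999713897705, 1.4149999618530273, 1.4110000133514404, 1.4110000133514404, 1.4140000343322754, 1.4110000
[... 805 characters left out ...]
 1.3220000267028809, 1.3229999542236328, 1.3209999799728394, 1.3229999542236328, 1.3229999542236328], [1.3179999589920044, 1.3170000314712524, 1.3170000314712524, 1.3240000009536743, 1.315999984741211, 1.3209999799728394, 1.312000036239624], [1.3179999589920044, 1.3229999542236328, 1.319000005722046, 1.3220000267028809, 1.3229999542236328, 1.3179999589920044, 1.3209999799728394], [1.3179999589920044, 1.3220000267028809, 1.3209999799728394, 1.3220000267028809, 1.3240000009536743, 1.3179999589920044, 1.3179999589920044], [1.3179999589920044, 1.3240000009536743, 1.3200000524520874, 1.3229999542236328, 1.3179999589920044, 1.315999984741211, 1.3200000524520874]]
[0.8301668  0.07787064 0.10844275]
```

Request:
{"op": "carry_out", "data": {
  "moves": [
    [[85,0.8,-0.6,0,-1],[85,2,-1.5,0,-2.4],[85,3.2,-2.4,0,-3.8],[85,4.4,-3.4,0,-5.2],[85,5.6,-4.3,0,-6.6],[85,6.8,-5.2,0,-8],[85,8,-6.1,0,-9.4],[85,9.2,-7,0,-10.8],[85,10.2,-7.8,0,-12.2],[85,11,-8.4,0,-13.4]]
  ]
}}

```text
clock: 2.2
eef_pos: [0.4047, -0.252, 0.2314]
orientation: [[-0.233, 0.973, 0.0], [0.973, 0.233, 0.0], [0.0, 0.0, -1.0]]
wrist_force: [-0.0, 0.2, 0.4]
grip_width: 0.0852
```

```bash
cat > d.py <<'E'
import sys
from h import *
s=manip.get_state(); R=np.array(s["orientation"]); p=np.array(s["eef_pos"])
print("t",round(s["clock"],2),"p",np.round(p,4),"xang",round(np.degrees(np.arctan2(R[1,0],R[0,0])),2),"z",np.round(R[:,2],3),"F",np.round(s["wrist_force"],2),"g",round(s["grip_width"],4),"j",np.round(s["joints"],2))
if len(sys.argv)>3:
    t=np.array([float(a) for a in sys.argv[1:4]]); print("delta units",np.round(R.T@(t-p)/.025,2))
E
python3 d.py .587 .065 .231
```

```text
t 2.2 p [ 0.4047 -0.252   0.2314] xang 103.46 z [ 0.  0. -1.] F [-0.02  0.23  0.37] g 0.0852 j [-0.7   0.18  1.77  0.    1.19 -0.94]
delta units [10.63 10.04  0.02]
```

Request:
{"op": "carry_out", "data": {
  "moves": [
    [[85,0.8,0.8,0,-1],[85,2,1.9,0,-2.4],[85,3.2,3,0,-3.8],[85,4.4,4.1,0,-5.2],[85,5.6,5.3,0,-6.6],[85,6.8,6.4,0,-8],[85,8,7.5,0,-9.4],[85,9.2,8.6,0,-10.8],[85,10.1,9.5,0,-12.2],[85,10.6,10,0,-13.2]]
  ]
}}

```text
clock: 3.2
eef_pos: [0.5874, 0.0665, 0.2316]
orientation: [[-0.999, -0.054, 0.001], [-0.054, 0.999, 0.001], [-0.001, 0.001, -1.0]]
wrist_force: [0.4, -1.4, 0.8]
grip_width: 0.085
```

```bash
python3 d.py .587 .065 .116; cat > w.py <<'E'
import sys,cv2
from h import *
T=wristT()
p,d=read_camera("wrist"); n=sys.argv[1]
cv2.imwrite(f"pics/{n}.png",p[:,:,::-1]); np.savez(f"pics/{n}.npz",d=d,T=T)
for t in sys.argv[2:]:
    for b in boxes_of("wrist",t)[:2]:
        r,c=np.array(b["centre"])*[384,512]; k=camera_params("wrist"); z=d[int(r),int(c)]
        q=T@np.array([(c-k["cx"])/k["fx"]*z,-(r-k["cy"])/k["fy"]*z,-z,1])
        print(t,round(r,1),round(c,1),round(b["score"],2),"world",np.round(q[:3],4))
E
python3 w.py w1 door_handle station paddle_top
```

```text
t 3.2 p [0.5874 0.0665 0.2316] xang -176.92 z [ 0.001  0.001 -1.   ] F [ 0.44 -1.4   0.82] g 0.085 j [-0.    0.35  1.53  0.    1.26 -1.63]
delta units [ 0.03 -0.06  4.62]
station 242.3 303.5 0.92 world [0.6447 0.1189 0.1182]
paddle_top 305.3 288.7 0.68 world [0.7554 0.1185 0.0758]
```

View pics/w1.png

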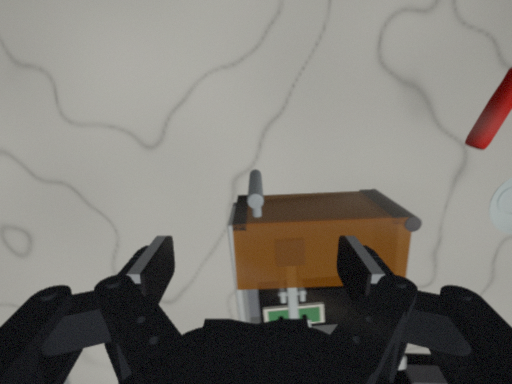

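```bash
python3 - <<'E'
from h import *
z=np.load('pics/w1.npz'); T=z['T'];d=z['d'];k=camera_params("wrist")
print(proj([[.587,.065,.156],[.587,.065,.101],st([-.055,-.03,.08],.7272,.1472,.1467)[0],st([-.1,.09,.118],.7272,.1472,.1467)[0]],"wrist",T))
for r in range(172,216,5):
    print(r,np.round(d[r,248:266:2],3))
m=(d>.02)
rr,cc=np.mgrid[0:384,0:512]
Q=np.stack([(cc-k['cx'])/k['fx']*d,-(rr-k['cy'])/k['fy']*d,-d],-1)@T[:3,:3].T+T[:3,3]
s=np.s_[160:222,240:275]
q=Q[s].reshape(-1,3)
for lo,hi in((.12,.13),(.13,.14),(.14,.15),(.15,.162)):
    a=q[(q[:,2]>lo)&(q[:,2]<hi)&(q[:,0]<.6)]; print(lo,len(a),a.mean(0) if len(a) else 0,a.min(0) if len(a) else 0,a.max(0) if len(a) else 0)
E
```

```text
[[253.18891295 197.01418902]
 [253.54919445 180.30401226]
 [287.33202474 251.72733593]
 [409.64478231 220.17482797]]
172 [0.384 0.313 0.304 0.301 0.303 0.305 0.32  0.381 0.383]
177 [0.384 0.289 0.282 0.278 0.281 0.284 0.293 0.386 0.386]
182 [0.281 0.266 0.262 0.261 0.26  0.264 0.271 0.388 0.387]
187 [0.256 0.247 0.245 0.243 0.245 0.246 0.253 0.389 0.389]
192 [0.239 0.232 0.231 0.231 0.231 0.233 0.237 0.251 0.39 ]
197 [0.23  0.229 0.229 0.23  0.23  0.23  0.228 0.231 0.355]
202 [0.23  0.229 0.231 0.23  0.23  0.23  0.231 0.232 0.337]
207 [0.322 0.32  0.233 0.232 0.231 0.291 0.294 0.32  0.32 ]
212 [0.306 0.305 0.294 0.293 0.29  0.29  0.296 0.305 0.304]
0.12 39 [0.58481021 0.06609948 0.1250313 ] [0.58319266 0.05915563 0.1200412 ] [0.59110157 0.07303307 0.12994101]
0.13 44 [0.5847552  0.06605893 0.13491951] [0.58295304 0.05942198 0.13023367] [0.58928089 0.07295037 0.1397782 ]
0.14 51 [0.58472286 0.06614615 0.14494255] [0.58318987 0.05955547 0.14009527] [0.58849084 0.07270099 0.14995148]
0.15 219 [0.58919857 0.06601669 0.15483518] [0.58297488 0.05914421 0.15005583] [0.59638033 0.07260498 0.15659474]
```

Request:
{"op": "carry_out", "data": {
  "moves": [
    [[85,-0.1,0,0.6,0],[85,-0.1,0,1.8,0],[85,-0.1,0,3,0],[85,-0.1,0,4,0],[85,-0.1,0,4.6,0],[85,-0.1,0,4.6,0],[0,-0.1,0,4.6,0],[0,-0.1,0,4.6,0],[0,-0.1,0,4.6,0],[0,-0.1,0,4.6,0]]
  ],
  "force": 30
}}

```text
clock: 4.4
eef_pos: [0.5889, 0.0639, 0.1173]
orientation: [[-0.999, -0.045, 0.001], [-0.045, 0.999, -0.0], [-0.001, -0.0, -1.0]]
wrist_force: [0.2, -0.1, 0.2]
grip_width: 0.0274
```

Request:
{"op": "carry_out", "data": {
  "moves": [
    [[0,0,0,0,0],[0,0,0,0,0],[0,0,0,0,0]]
  ]
}}

```text
clock: 4.7
eef_pos: [0.5893, 0.0655, 0.1177]
orientation: [[-0.999, -0.045, 0.002], [-0.045, 0.999, 0.002], [-0.003, 0.002, -1.0]]
wrist_force: [1.7, 5.8, 0.5]
grip_width: 0.0129
```

```bash
python3 d.py
```

```text
t 4.7 p [0.5893 0.0655 0.1177] xang -177.45 z [ 0.002  0.002 -1.   ] F [1.74 5.82 0.52] g 0.0129 j [-0.01  0.47  1.65  0.    1.02 -1.62]
```

```bash
cat > arc.py <<'E'
import sys
from h import *
s=manip.get_state(); R=np.array(s["orientation"]); p=np.array(s["eef_pos"])
hx,hy=float(sys.argv[1]),float(sys.argv[2])
v=p[:2]-[hx,hy]; r=np.hypot(*v); r2=.1591; print("radius",r)
for deg in range(5,35,5):
    a=-np.radians(deg); M=np.array([[np.cos(a),-np.sin(a)],[np.sin(a),np.cos(a)]])
    q=np.r_[np.array([hx,hy])+M@v/r*(r+(r2-r)*min(1,deg/20)),.1175]
    print(deg,np.round(R.T@(q-p)/.025,2),"turn",round(deg/6,2))
E
python3 arc.py .6151 .2216
```

```text
radius 0.15822366832463997
5 [0.54 0.13 0.01] turn 0.83
10 [1.06 0.3  0.01] turn 1.67
15 [1.57 0.53 0.01] turn 2.5
20 [2.06 0.79 0.  ] turn 3.33
25 [2.52 1.11 0.  ] turn 4.17
30 [2.94 1.46 0.  ] turn 5.0
```

Request:
{"op": "carry_out", "data": {
  "moves": [
    [[0,0.27,0.06,0,0.4],[0,0.54,0.13,0,0.8],[0,0.8,0.21,0,1.25],[0,1.06,0.3,0,1.7],[0,1.32,0.41,0,2.1],[0,1.57,0.53,0,2.5],[0,1.82,0.65,0,2.9],[0,2.06,0.79,0,3.3],[0,2.3,0.95,0,3.75],[0,2.5,1.11,0,4.1]]
  ]
}}

```text
clock: 5.7
eef_pos: [0.5265, 0.0915, 0.1178]
orientation: [[-0.926, 0.377, 0.005], [0.377, 0.926, 0.003], [-0.003, 0.005, -1.0]]
wrist_force: [3.5, 2.6, -4.7]
grip_width: 0.013
```

```bash
python3 d.py;python3 arc.py .6151 .2216
```

```text
t 5.7 p [0.5265 0.0915 0.1178] xang 157.85 z [ 0.005  0.003 -1.   ] F [ 3.48  2.58 -4.7 ] g 0.013 j [ 0.04  0.4   1.78  0.    0.96 -1.15]
radius 0.15740885650174305
5 [0.54 0.12 0.01] turn 0.83
10 [1.06 0.29 0.01] turn 1.67
15 [1.57 0.51 0.01] turn 2.5
20 [2.06 0.77 0.01] turn 3.33
25 [2.52 1.08 0.01] turn 4.17
30 [2.95 1.43 0.01] turn 5.0
```

Request:
{"op": "carry_out", "data": {
  "moves": [
    [[0,0.27,0.06,0,0.4],[0,0.54,0.12,0,0.8],[0,0.8,0.2,0,1.25],[0,1.06,0.29,0,1.7],[0,1.32,0.39,0,2.1],[0,1.57,0.51,0,2.5],[0,1.82,0.63,0,2.9],[0,2.06,0.77,0,3.3],[0,2.3,0.93,0,3.75],[0,2.52,1.08,0,4.1]]
  ]
}}

```text
clock: 6.7
eef_pos: [0.48, 0.1411, 0.1178]
orientation: [[-0.684, 0.73, 0.008], [0.73, 0.684, 0.004], [-0.002, 0.009, -1.0]]
wrist_force: [6.0, 2.3, -8.3]
grip_width: 0.0131
```

```bash
python3 d.py;python3 arc.py .6151 .2216
```

```text
t 6.7 p [0.48   0.1411 0.1178] xang 133.15 z [ 0.008  0.004 -1.   ] F [ 5.95  2.27 -8.31] g 0.0131 j [ 0.15  0.35  1.86  0.    0.92 -0.61]
radius 0.15729720687931695
5 [0.54 0.12 0.01] turn 0.83
10 [1.06 0.29 0.01] turn 1.67
15 [1.57 0.51 0.01] turn 2.5
20 [2.06 0.77 0.01] turn 3.33
25 [2.51 1.09 0.01] turn 4.17
30 [2.94 1.44 0.02] turn 5.0
```

Request:
{"op": "carry_out", "data": {
  "moves": [
    [[0,0.3,0.06,0,0.5],[0,0.6,0.14,0,1],[0,0.9,0.22,0,1.5],[0,1.2,0.34,0,1.9],[0,1.5,0.47,0,2.4],[0,1.8,0.62,0,2.9],[0,2.1,0.79,0,3.4],[0,2.4,1,0,3.9],[0,2.7,1.24,0,4.5],[0,2.9,1.41,0,4.9]]
  ]
}}

```text
clock: 7.7
eef_pos: [0.4571, 0.2186, 0.1178]
orientation: [[-0.236, 0.972, 0.01], [0.972, 0.236, 0.004], [0.002, 0.01, -1.0]]
wrist_force: [5.7, 0.4, -7.0]
grip_width: 0.013
```

```bash
python3 d.py;python3 arc.py .6151 .2216; python3 - <<'E'
from h import *
import cv2
for c in ["top","scene"]:
    p,d=read_camera(c); cv2.imwrite(f"pics/{c}1.png",p[:,:,::-1])
E
```

```text
t 7.7 p [0.4571 0.2186 0.1178] xang 103.67 z [ 0.01   0.004 -1.   ] F [ 5.71  0.45 -6.97] g 0.013 j [0.31 0.36 1.85 0.   0.92 0.07]
radius 0.15802455769627374
5 [0.54 0.13 0.01] turn 0.83
10 [1.06 0.31 0.02] turn 1.67
15 [1.56 0.54 0.02] turn 2.5
20 [2.05 0.81 0.02] turn 3.33
25 [2.5  1.13 0.03] turn 4.17
30 [2.93 1.48 0.03] turn 5.0
```

View pics/scene1.png

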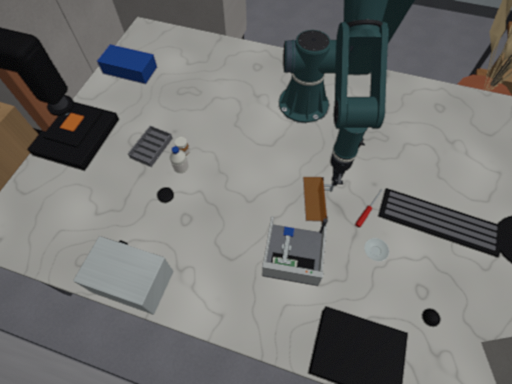

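Request:
{"op": "carry_out", "data": {
  "moves": [
    [[45,0,0,0,0],[45,0,0,0,0],[45,0,0,0,0],[45,0,0,0,0],[45,0,0,-0.8,0],[45,0,0,-2,0],[45,0,0,-3.2,0],[45,0,0,-4.2,0],[45,0,0,-4.8,0],[45,0,0,-4.8,0]]
  ]
}}

```text
clock: 8.8
eef_pos: [0.4574, 0.2188, 0.2402]
orientation: [[-0.238, 0.971, 0.014], [0.971, 0.238, 0.006], [0.003, 0.016, -1.0]]
wrist_force: [0.6, 0.5, 0.3]
grip_width: 0.0449
```

```bash
python3 d.py .63 .105 .237; python3 - <<'E'
from h import *
import cv2
ps=[]
for c,(r,q) in (("top",(90,100)),("scene",(130,230))):
    p,d=read_camera(c); p=p[:,:,::-1]; cv2.imwrite(f"pics/{c}2.png",p); ps.append(cv2.resize(p[r:r+150,q:q+130],None,fx=3,fy=3,interpolation=cv2.INTER_CUBIC))
    for t in("paddle_top","lever","slide_carrier","station"): print(c,t,[(np.round(np.array(b["centre"])*[384,512],1).tolist(),round(b["score"],2)) for b in boxes_of(c,t)[:2]])
cv2.imwrite("pics/both2.png",np.hstack(ps))
E
```

```text
t 8.8 p [0.4574 0.2188 0.2402] xang 103.77 z [ 0.014  0.006 -1.   ] F [0.61 0.5  0.28] g 0.0449 j [0.31 0.21 1.71 0.   1.21 0.07]
delta units [-6.07  5.62  0.2 ]
top paddle_top [([160.6, 203.0], 0.75)]
top lever [([159.8, 204.5], 0.61)]
top slide_carrier [([137.8, 194.3], 0.75)]
top station [([166.4, 188.7], 0.87), ([215.1, 181.9], 0.65)]
scene paddle_top [([232.3, 286.5], 0.77)]
scene lever [([161.1, 179.7], 0.59), ([241.9, 285.2], 0.56)]
scene slide_carrier [([260.0, 288.5], 0.47)]
scene station [([243.2, 303.6], 0.64), ([238.0, 287.1], 0.3)]
```

View pics/both2.png

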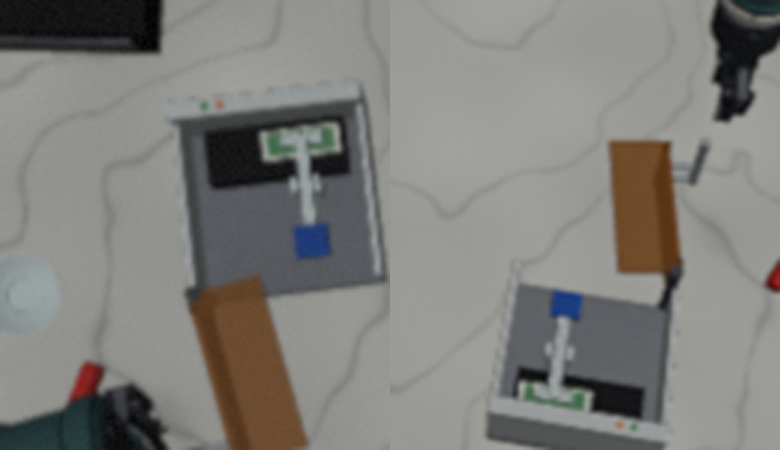

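```bash
python3 d.py .677 .069 .2
```

```text
t 9.3 p [0.4557 0.2184 0.2372] xang 103.77 z [ 0.009  0.004 -1.   ] F [ 0.09 -0.39  0.72] g 0.0449 j [0.31 0.21 1.71 0.   1.21 0.07]
delta units [-7.91  7.16  1.54]
```

Request:
{"op": "carry_out", "data": {
  "moves": [
    [[45,-0.6,0.5,0,0.2],[45,-1.6,1.4,0,0.4],[45,-2.6,2.3,0,0.6],[45,-3.6,3.2,0.2,0.9],[45,-4.6,4.1,0.4,0.9],[30,-5.6,5,0.7,0.9],[10,-6.6,6,1,0.9],[0,-7.4,6.7,1.3,0.9],[0,-7.9,7.2,1.5,0.9],[0,-7.9,7.2,1.5,0.9]]
  ],
  "force": 30
}}

```text
clock: 10.3
eef_pos: [0.679, 0.0682, 0.1996]
orientation: [[-0.144, 0.99, 0.008], [0.99, 0.144, 0.004], [0.003, 0.008, -1.0]]
wrist_force: [-0.4, 0.2, -0.2]
grip_width: 0.0001
```

```bash
python3 d.py .677 .109 .095;python3 w.py w3 paddle_top slide_carrier
```

```text
t 10.3 p [0.679  0.0682 0.1996] xang 98.28 z [ 0.008  0.004 -1.   ] F [-0.44  0.16 -0.16] g 0.0001 j [-0.    0.5   1.36  0.    1.27 -0.15]
delta units [1.61 0.12 4.19]
paddle_top 141.3 289.9 0.93 world [0.7075 0.1148 0.0753]
slide_carrier 121.8 365.7 0.72 world [0.7823 0.1431 0.0563]
```

View pics/w3.png

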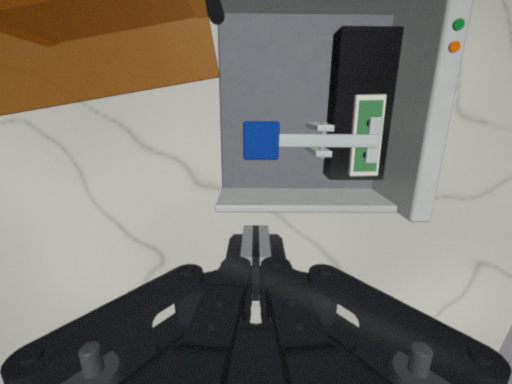

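```bash
python3 - <<'E'
from h import *
import cv2
z=np.load('pics/w3.npz'); T=z['T'];d=z['d'];k=camera_params("wrist")
p=cv2.imread('pics/w3.png').astype(int)
m=(p[:,:,0]>90)&(p[:,:,2]<40)&(p[:,:,1]<90)
rr,cc=np.mgrid[0:384,0:512]
Q=np.stack([(cc-k['cx'])/k['fx']*d,-(rr-k['cy'])/k['fy']*d,-d],-1)@T[:3,:3].T+T[:3,3]
q=Q[m]; print(m.sum(),cc[m].mean(),rr[m].mean(),np.median(q,0),q.min(0),q.max(0))
print(proj(st([-.055,-.03,.08],.7272,.1472,.1467),"wrist",T))
E
```

```text
1183 260.5731191885038 139.87743026204564 [0.67946413 0.11255086 0.07931846] [0.66209152 0.09354368 0.07719197] [0.69668338 0.13832646 0.34172198]
[[257.67925777 142.82306788]]
```

```bash
python3 d.py .679 .1125 .088
```

```text
t 10.45 p [0.6769 0.0703 0.201 ] xang 98.39 z [ 0.008  0.005 -1.   ] F [0.13 0.03 0.28] g 0.0 j [-0.    0.49  1.36  0.01  1.28 -0.15]
delta units [1.64 0.29 4.53]
```

Request:
{"op": "carry_out", "data": {
  "moves": [
    [[0,0.4,0.1,0.2,0],[0,1,0.2,0.7,0],[0,1.6,0.2,1.5,0],[0,1.6,0.2,2.3,0],[0,1.6,0.2,3.1,0],[0,1.6,0.2,3.8,0],[0,1.6,0.2,4.2,0],[0,1.6,0.2,4.4,0],[0,1.6,0.2,4.4,0]]
  ]
}}

```text
clock: 11.35
eef_pos: [0.6762, 0.1118, 0.0905]
orientation: [[-0.147, 0.989, 0.006], [0.989, 0.147, 0.005], [0.004, 0.007, -1.0]]
wrist_force: [-0.4, 0.4, 0.8]
grip_width: 0.0002
```

```bash
python3 d.py .679 .1125 .080; python3 w.py w4; python3 d.py .679 .1125 .080
```

```text
t 11.35 p [0.6762 0.1118 0.0905] xang 98.43 z [ 0.006  0.005 -1.   ] F [-0.42  0.44  0.8 ] g 0.0002 j [ 0.06  0.61  1.45  0.01  1.07 -0.09]
delta units [0.01 0.11 0.42]
t 11.4 p [0.6769 0.1116 0.0913] xang 98.42 z [ 0.008  0.005 -1.   ] F [ 0.35 -0.08  1.65] g -0.0002 j [ 0.06  0.61  1.45  0.01  1.07 -0.09]
delta units [0.02 0.09 0.45]
```

View pics/w4.png

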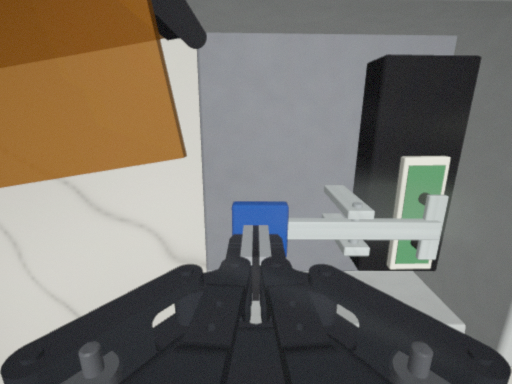

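Request:
{"op": "carry_out", "data": {
  "moves": [
    [[0,0,0.1,0.15,0],[0,0,0.1,0.3,0],[0,0,0.1,0.45,0],[0,0,0.1,0.55,0],[0,0,0.1,0.55,0],[0,0,0.1,0.55,0]]
  ]
}}

```text
clock: 12.0
eef_pos: [0.6797, 0.112, 0.0781]
orientation: [[-0.146, 0.989, 0.008], [0.989, 0.146, 0.005], [0.004, 0.009, -1.0]]
wrist_force: [-0.7, -1.2, 4.3]
grip_width: -0.0003
```

```bash
python3 d.py
```

```text
t 12.0 p [0.6797 0.112  0.0781] xang 98.41 z [ 0.008  0.005 -1.   ] F [-0.71 -1.17  4.32] g -0.0003 j [ 0.06  0.63  1.45  0.01  1.05 -0.09]
```

Request:
{"op": "carry_out", "data": {
  "moves": [
    [[0,0,0,0.1,0],[0,0,0,0.2,0],[0,0,0,0.2,0],[0,0,0,0.2,0]]
  ]
}}

```text
clock: 12.4
eef_pos: [0.6794, 0.112, 0.0737]
orientation: [[-0.146, 0.989, 0.008], [0.989, 0.146, 0.005], [0.004, 0.009, -1.0]]
wrist_force: [-2.4, 0.6, 6.2]
grip_width: -0.0001
```

```bash
python3 d.py; python3 - <<'E'
from h import *
F=[];P=[]
for i in range(6):
    read_camera("wrist"); s=manip.get_state(); F.append(s["wrist_force"]);P.append(s["eef_pos"])
print(np.mean(F,0),np.std(F,0),np.mean(P,0),np.std(P,0))
E
```

```text
t 12.4 p [0.6794 0.112  0.0737] xang 98.41 z [ 0.008  0.005 -1.   ] F [-2.38  0.65  6.18] g -0.0001 j [ 0.06  0.63  1.46  0.01  1.04 -0.09]
[-2.26370063 -0.33909421  6.37025212] [0.36387527 0.39200026 0.73342373] [0.67945226 0.11195905 0.07374299] [1.58481346e-05 1.98876931e-05 3.41186584e-05]
```

Request:
{"op": "carry_out", "data": {
  "moves": [
    [[0,0,0,0.1,0],[0,0,0,0.18,0],[0,0,0,0.18,0],[0,0,0,0.18,0],[0,0,0,0.18,0]]
  ]
}}

```text
clock: 13.2
eef_pos: [0.6794, 0.1119, 0.0702]
orientation: [[-0.146, 0.989, 0.008], [0.989, 0.146, 0.005], [0.004, 0.009, -1.0]]
wrist_force: [-2.6, -1.0, 8.6]
grip_width: 0.0003
```

```bash
python3 - <<'E'
from h import *
import cv2
F=[];P=[]
T=wristT()
p,d=read_camera("wrist"); cv2.imwrite("pics/w5.png",p[:,:,::-1]); np.savez("pics/w5.npz",d=d,T=T)
for i in range(8):
    read_camera("wrist"); s=manip.get_state(); F.append(s["wrist_force"]);P.append(s["eef_pos"])
print(s["clock"],np.mean(F,0),np.mean(P,0),np.std(P,0))
for c in("top","scene"):
    q,_=read_camera(c); cv2.imwrite(f"pics/{c}5.png",q[:,:,::-1])
z=np.load('pics/w3.npz')
k=camera_params("wrist"); rr,cc=np.mgrid[0:384,0:512]
for n in("w3","w4","w5"):
    z=np.load(f"pics/{n}.npz"); T=z["T"]; dd=z["d"]; p=cv2.imread(f"pics/{n}.png").astype(int)
    Q=np.stack([(cc-k['cx'])/k['fx']*dd,-(rr-k['cy'])/k['fy']*dd,-dd],-1)@T[:3,:3].T+T[:3,3]
    m=(p[:,:,0]>90)&(p[:,:,2]<40)&(p[:,:,1]<90)&(Q[:,:,2]<.1)
    m&=cv2.erode(m.astype(np.uint8),np.ones((3,3)))>0
    q=Q[m]; A=np.c_[q[:,:2]-[.6795,.1125],np.ones(len(q))]; s=np.linalg.lstsq(A,q[:,2],rcond=None)[0]
    # slope along station x
    print(n,m.sum(),"centre z",s[2],"slope x",s[0]*np.cos(.147)+s[1]*np.sin(.147),"med",np.median(q,0))
E
```

```text
13.65 [-3.17843679 -0.16292562  8.4849974 ] [0.67944196 0.11195865 0.07028895] [9.44795428e-06 1.56445013e-05 1.43007352e-05]
w3 639 centre z 0.07931841589653629 slope x 0.004534089586320865 med [0.68047136 0.11133474 0.07932158]
w4 0 centre z 0.0 slope x 0.0 med [nan nan nan]
w5 0 centre z 0.0 slope x 0.0 med [nan nan nan]
  return _methods._mean(a, axis=axis, dtype=dtype,
  ret = um.true_divide(
```

View pics/w5.png

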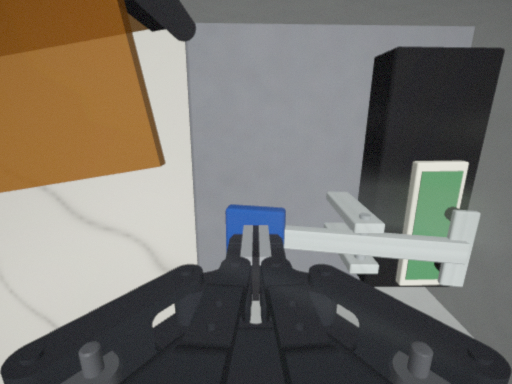

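View pics/top5.png

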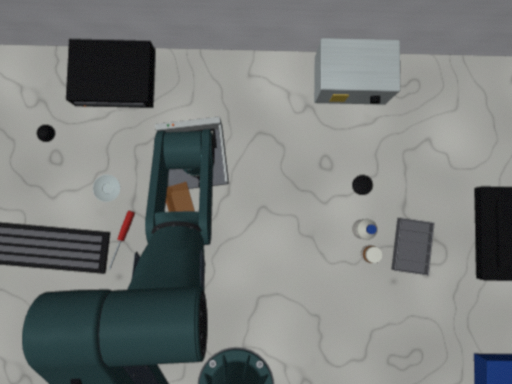

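```bash
python3 - <<'E'
from h import *
k=camera_params("wrist"); rr,cc=np.mgrid[0:384,0:512]
import numpy as np
for n,(r0,c0,r1,c1) in {"w3":(141,290,141,362),"w4":(228,296,229,425),"w5":(237,294,246,448)}.items():
    z=np.load(f"pics/{n}.npz"); T=z["T"]; dd=z["d"]
    Q=np.stack([(cc-k['cx'])/k['fx']*dd,-(rr-k['cy'])/k['fy']*dd,-dd],-1)@T[:3,:3].T+T[:3,3]
    q=[]
    for t in np.linspace(0,1,40):
        for o in(-2,0,2): q.append(Q[int(round(r0+t*(r1-r0)))+o,int(round(c0+t*(c1-c0)))])
    q=np.array(q); x=(q[:,0]-.7272)*np.cos(.1467)+(q[:,1]-.1472)*np.sin(.1467)
    g=np.abs(q[:,2]-np.median(q[:,2]))<.03
    f=np.polyfit(x[g],q[g,2],1); print(n,g.sum(),"slope angle",np.arctan(f[0]),"resid",np.std(q[g,2]-np.polyval(f,x[g])),"x",x[g].min(),x[g].max(), "z@-.055",np.polyval(f,-.055))
E
```

```text
w3 119 slope angle 0.0004398133489421712 resid 0.000768436542407383 x -0.024423727722431288 0.04505793130209467 z@-.055 0.07541539276690847
w4 120 slope angle 0.0012953855330107844 resid 0.0005697873815544449 x -0.029724882325665294 0.05011196327626301 z@-.055 0.07525724047793049
w5 120 slope angle 0.17950449014768263 resid 0.0006556866256887322 x -0.02982347250224237 0.048550465327177814 z@-.055 0.06406571194758812
```

```bash
python3 - <<'E'
import cv2,numpy as np
a=cv2.imread('pics/top0.png');b=cv2.imread('pics/top5.png')
for n,(r,c) in dict(cap=(185,363),bottle=(229,366),jar=(254,373),petri=(187,106),driver=(222,127),tray=(246,412)).items():
    s=np.s_[r-22:r+23,c-22:c+23]; print(n,np.abs(a[s].astype(int)-b[s]).mean().round(2))
from h import *
print(manip.get_state()["wrist_force"]); print(manip.sign_off())
E
```

```text
cap 18.43
bottle 20.09
jar 19.79
petri 20.91
driver 21.9
tray 13.03
[-2.71291349 -0.55931807  9.32021732]
the job is handed in; nothing more can be done
None
```

View pics/scene5.png

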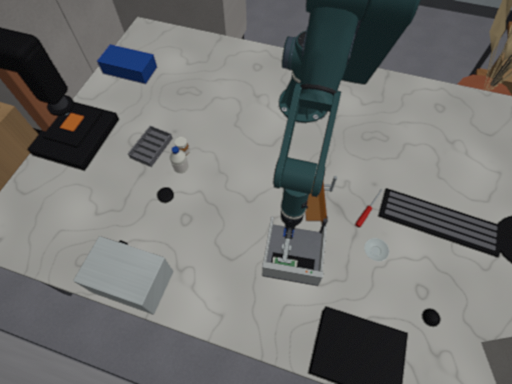

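I opened the guard door, and the closed fingertips are holding the blue paddle about half way down. I handed the job in that way at about 14 s; no verdict was reported.

- **Door:** I gripped the handle post from above, drew it round the hinge, let go and lifted clear. The arc the handle travelled puts the door at about 84° (1.47 rad). The paddle was not touched until after that, and the last scene picture still shows the door open.
- **Paddle:** The depth images show the lever flat (0.001 rad) just before contact and tilted 0.18 rad in the hold. The wrist force is a steady 8.5 N, or 9.3 N in the single last reading. The drop measured from the tip height was about 9 mm, a little less than the roughly 11 mm the tilt implies. Both lie inside the allowed 7 to 15 mm.
- **Loose things:** By eye, the bottle, jar, cap, dish, screwdriver and tray are in the same places in the first and last top pictures. I also ran a pixel-difference check on them, but it did not settle anything: it gave differences of about 13 to 22 grey levels around every item. That is perhaps a brightness change, but I did not check this before handing in.
- **Slide carrier:** It looked in place under the lever's clip in the wrist picture, but I did not measure its shift.

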